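# Refit the dial knob on a tester's D-shaft and hold it pressed

## Robot

A 7-joint arm with a two-finger parallel gripper is mounted at the origin on a cart in front of the work surface, level with it; the furniture and walls round the work are solid. World frame = base frame: x ahead of the robot, y to its left, z up, the work surface at z = 0. Lengths are in m, angles in rad, forces in N, time in s.
With the tool pointing down it reaches from about 0.4 to 0.85 m from the base axis. Payload 4.5 kg.
Tool frame: the origin (TCP) lies at the very end of the fingers, on their centre line; the grasp point (between the pads) lies 19 mm behind it; z points along the fingers, y is the line along which they close (so a half turn about z gives the same grasp; the last joint's range is limited). The gripper opens to 88 mm and grips with 3 to 60 N. Pads are 18 mm wide; open, the fingers measure 123 mm over their backs; the gripper's body (75 mm by 187 mm) begins 45 mm behind the grasp point.
Start: joints at [1.141, 0.689, -0.195, 1.565, 0.157, 0.902, -0.215], TCP at [0.28, -0.559, 0.239] pointing down, gripper open.
Joint ranges: [-3.01, 3.01], [-0.46, 2.08], [-1.47, 1.51], [0.13, 2.56], [-1, 4.14], [0.04, 2.09], [-2.66, 2.66]. Speed limits (rad/s): [2.57, 2.57, 3.14, 3.14, 3.14, 3.14, 3.14].

## Interface

Orientations are given as a unit quaternion [x, y, z, w].
In Python, from plant import r gives the robot as it stands. The module is installed in compiled form; this text tells all that it offers.
- The arm moves only by the tool step_arm, never from a script. Its argument "increments" is a list of rows, each a list of 2 entries, a list of its own where there are three numbers: the shift along the world's x, y, z in cm, then the turn, a rotation vector about the world's x, y, z in degrees. A call has exactly 10 rows; each row shifts and turns the commanded pose from where the row before left it; what a row does not reach is not made up. A row lasts 1/10 s, in which the tool goes at most 50 mm and 8.59 degrees, less where a joint would pass 70% of its speed; a pose out of reach is approached as far as the arm can. A call is refused whole if a number of a shift passes 5 or a number of a turn 8.59, either way. A call with a gripper value outside its range is refused whole. "fingers" is the opening, from 0 (shut) to 1 (fully open), set as the call begins (left out, the last holds). The fingers move at their own pace and stop on an object; "grip_force" is the grip in N (left out, the last holds). Time passes only in rows, so rows that do not move let the fingers close, or fill a call up. It gives the time, the measured TCP pose, the force, the opening and the grip force at its end, in the units of the state.
- r.get_state(): the state, without advancing time (a new reading comes with each control period).
- r.snapshot(name): name is "scene" or "top" or "wrist"; returns (picture, depth): 480x640x3 uint8, red, green, blue; 480x640 float32, m along the optical axis (not along the pixel's ray), 0 where there is no reading.
- r.calibration(name): a dict with "fov_y" (degrees; the focal length in pixels is half the picture's height over the tangent of half this angle, whatever the lens; pixels are square), "cx", "cy" (the principal point, pixels), "R" (3x3) and "t" (3): a world point X has camera coordinates R X + t. Camera axes: x right, y down, z forward; pixel columns grow to the right and rows downward; lengths in m; the calibration is good to about 2 mm. A picture is of the moment at which its call begins: read the wrist's pose just before it. calibration takes no time and is no camera call; for the wrist camera it gives the pose at the moment of the call.
- r.finish_job(): hands the job in; it is judged then, once.
The state is a dict: "clock": time; "q": joint angles; "qd": joint speeds; "joint_torque": joint torques, N m; "tool_pos": TCP position; "eef_rot": TCP orientation; "contact_force": force on the tool from outside, world axes, zero at the start; "moment": the same for the moment, N m; "opening": opening from 0.0 (shut) to 1.0 (fully open); "finger_force": force on a finger pad.
Only numpy, scipy, OpenCV 4.12 (cv2) and the standard library are available. Lean on these libraries where they do the work, as an engineer would, in place of code of your own. Each camera call takes 0.05 s, during which the arm holds its last target. There are 200 camera calls.

## Task

The panel nut of the discharge tester (the low grey box) has just been tightened and the box spanner still stands over its shaft. Lift the spanner off and hang it by its handle loop on the empty hook of the tool stand; then take the dial knob, turn it so that the flat in its bore matches the flat of the D-shaft, push it fully onto the shaft and press it right in against the spring of the shaft's push switch. Finish while still holding the knob pressed in, and do not knock over the standing cells.

Things in the scene. Friction and masses are not known exactly. Their poses are not given: they have to be found in the camera images.
- spanner: loose steel box spanner, 124 mm tall, 0.16 kg, upright; origin at the centre of its lower rim. Its tube (32 mm outside, 34 mm at the hexagon foot, 26 mm inside diameter, 58 mm long, open below) stands on the tester's panel over nut and shaft: lift it straight up 35 mm or more to clear the shaft
- spanner_center (a point): on the spanner's axis, 62 mm over its lower rim, z up. Above it a closed loop handle of 8 mm bar lies in this frame's y-z plane, 50 mm wide over all along y; its upright sides are straight from 22 to 44 mm above this point, its top is at 62 mm. Gripped across those 50 mm, the window stays free for the hook
- spanner_eye (a point): middle of the underside of the loop's top bar, 54 mm above spanner_center; the loop's window reaches from about 36 mm below this point up to it and is 34 mm wide; the hook goes through it along x of this frame, either way
- hook_seat (a point): on the centre line of the empty hook, 150 mm over the bench, where the loop shall hang. A level 8 mm bar pointing along -x of this frame: 12 mm straight on from here it turns up, to a round end 29 mm out and 14 mm above this point; towards +x it runs level 62 mm to the stand's cross bar. Nothing of the stand is higher than that end
- tool_stand: fixed steel tool stand with two hooks that point to its -x; base plate 100 mm (x) by 84 mm (y), 12 mm thick; origin at bench level. The empty hook is on its +y side (left, seen from the robot); the other one, 100 mm towards -y, already carries a smaller spanner
- knob: loose black dial knob, 48 mm tall, 0.06 kg, standing on the bench with its bore down; origin at the centre of its underside. The bore opens below: 16 mm diameter, 20 mm deep, with a flat on the +x side (where the white index line is) 4.5 mm from the axis
- knob_center (a point): on the knob's axis 24 mm over its underside, level with the top of its skirt (twelve-sided, 49 mm across, 24 mm high). Above this point stands the bar grip: 16 mm wide (y), 46 mm long (x), 24 mm high, with a white index line on top on the +x side. Fingertips may rest on the skirt's top beside the bar
- tester: discharge tester: fixed grey case, 160 mm (x) by 200 mm (y), top panel 70 mm over the bench; origin at the centre of its underside. The shaft stands at x -30, y +35 mm. Two terminals at the back edge rise 22 mm over the panel
- shaft_end (a point): centre of the upper end face of the tester's upright steel D-shaft (14 mm diameter, chamfered end), 34 mm above the panel. Its flat is on this frame's +x side, 3.5 mm from the axis. The knob goes on when its x axis points as this one within about 0.15 rad; it is fully on when knob_center is 4 mm above this point
- dial_push (a joint): how far the shaft is pressed down against its spring, m: 0 is out, 0.005 its stop. 3 N start it, 8 N bring it to the stop; it springs back when let go. The nut at its foot (24 mm diameter, 8 mm high) stays clear of the knob
- dial_turn (a joint): turn of the D-shaft in the tester, rad, counter-clockwise from above; it turns stiffly (0.04 N m) and stays where it is left
- cell_0: grey round cell standing on the bench, 32 mm diameter, 72 mm tall; origin at its foot; not to be knocked over
- cell_1: another such standing cell
- cell_2: another such standing cell
- press_fixture: fixed pack fixture between tester and tool stand, 300 mm (x) by 200 mm (y) plate; origin at the plate's centre. Not part of the job, but its upright red clamp handle, at x 0, y -90 mm of this frame, is 217 mm tall: carry the spanner over or round it

How it is judged:
By the outcome, as a careful person would: the job done as asked, in the order asked, and still so for the second after the job is handed in, while the arm keeps its last pose, push and grip.
It also fails if it takes over 67 s, if anything falls off the work surface, if the arm or the gripper's body presses on something with over 40 N, if the wrist force passes 120 N, or if a joint passes its speed limit or range.

## Working session

There is one attempt and no reset: what is moved stays moved. The work goes in short steps, Python scripts to look and compute and a tool call to move; the robot and the scene stay as the last step left them, time stands still between calls to the robot, and variables do not carry over. Pictures are saved under pics/ and viewed, at most 11 in all, crops included, and the job is handed in when it is done.

Besides the shell and the picture viewer there is one more tool, called after "Call:" as name([rows], argument=value, ...), one row to a line, values as JSON. step_arm: Moves the arm, as the interface text tells. Its arguments: {"type":"object","properties":{"increments":{"type":"array","items":{"type":"array"}},"fingers":{"type":"number"},"grip_force":{"type":"number"}},"required":["increments"]}

```bash
mkdir -p pics
cat > h.py <<'E'
import numpy as np, cv2
from plant import r
def snap(n,f):
    c=r.calibration(n); p,d=r.snapshot(n)
    cv2.imwrite(f'pics/{f}.png',p[:,:,::-1]); np.savez(f'pics/{f}.npz',d=d,p=p,R=c['R'],t=c['t'],k=[240/np.tan(np.radians(c['fov_y']/2)),c['cx'],c['cy']])
    return p,d,c
def load(f):
    return np.load(f'pics/{f}.npz')
def world(z):
    d=z['d'];f,cx,cy=z['k'];v,u=np.mgrid[:480,:640]
    X=np.stack([(u-cx)/f*d,(v-cy)/f*d,d],-1)
    return (X-z['t'])@z['R']
def ray(z,u,v,h):
    f,cx,cy=z['k'];R=z['R'];o=-R.T@z['t'];w=R.T@np.array([(u-cx)/f,(v-cy)/f,1]);return o+w*(h-o[2])/w[2]
E
python3 - <<'E'
from h import *
snap('top','top0');snap('scene','sc0')
for n in('top','scene'):
  c=r.calibration(n);print(c['fov_y'],-c['R'].T@c['t'],c['R'])
s=r.get_state();print(s)
E
```

```text
56.830119899378914 [ 0.38693088 -0.09600151  1.04140925] [[-0.00450704 -0.99985281  0.01655453]
 [-0.99314645  0.00254215 -0.11684889]
 [ 0.11678961 -0.01696771 -0.99301172]]
47.90166880853098 [-0.33480197 -0.80816654  0.59515462] [[ 0.65937398 -0.75177011  0.0082255 ]
 [-0.27967688 -0.25542954 -0.92549262]
 [ 0.69785872  0.60794527 -0.37867632]]
{'clock': 0.1, 'q': array([ 1.14077223,  0.68988303, -0.19452857,  1.56617794,  0.15731315,
        0.90252117, -0.21509713]), 'qd': array([ 0.00079543, -0.00178896, -0.00055681, -0.00294342,  0.00117164,
        0.0014458 ,  0.00011908]), 'joint_torque': array([-4.05275801e-03, -5.28495705e+01, -1.27242275e+00, -1.53837347e+01,
       -5.27627289e-02,  1.98766116e-03,  3.48454228e-05]), 'tool_pos': array([ 0.27932754, -0.55850297,  0.23801767]), 'eef_rot': array([ 9.73218488e-01,  2.29880700e-01, -2.43182496e-04, -7.60603155e-04]), 'contact_force': array([0.43888892, 0.16341586, 0.10718812]), 'moment': array([-0.02880382,  0.06320624, -0.0388262 ]), 'finger_force': 0.0, 'opening': 0.9982916905164869}
```

View pics/top0.png

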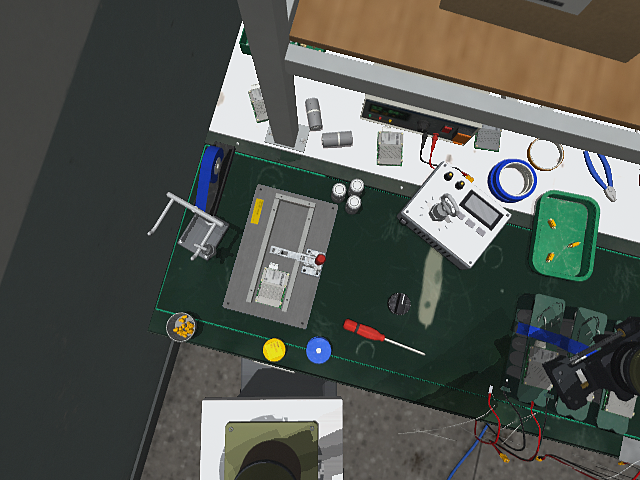

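View pics/sc0.png

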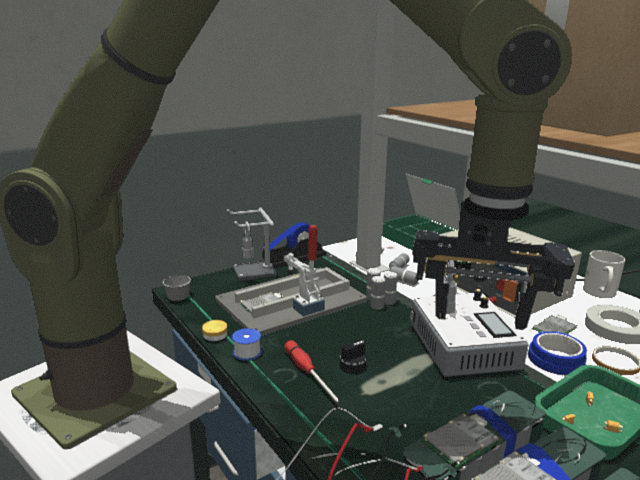

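Top view: the tester is at about (455,213) with the spanner at (442,208), and the knob is at (400,303). The stand is at (200,235), with its empty hook ending near (150,233). The cells are at (347,193) and the red handle at (320,259). Next I'll enlarge these.

Run:
```python
from h import *
z=load('top0');p=z['p'][:,:,::-1]
def crop(u,v,w,h,s): return cv2.resize(p[v:v+h,u:u+w],None,fx=s,fy=s,interpolation=cv2.INTER_CUBIC)
a=crop(140,180,100,90,4);b=crop(395,160,100,75,4)[:300];b=crop(410,180,80,60,5);c=crop(380,285,40,37,8)
H=np.zeros((600,800,3),np.uint8);H[:360,:400]=a;H[:300,400:]=b;H[300:596,400:720]=c
cv2.imwrite('pics/c1.png',H)
W=world(z)
def hs(n,u,v,w,h,lo,hi):
    Q=W[v:v+h,u:u+w].reshape(-1,3);m=(Q[:,2]>lo)&(Q[:,2]<hi);print(n,m.sum(),Q[m].mean(0),Q[m].min(0),Q[m].max(0))
hs('knobtop',380,285,40,37,.042,.056)
hs('skirt',380,285,40,37,.015,.056)
hs('spantop',420,180,60,50,.15,.22)
hs('panel',395,160,120,110,.066,.074)
hs('hook',140,180,100,90,.14,.18)
hs('red',305,245,30,30,.15,.25)
hs('cells',325,170,45,50,.06,.085)
```

```text
knobtop 152 [ 0.36241371 -0.2894756   0.04866733] [ 0.33943093 -0.30079442  0.04239917] [ 0.38569357 -0.27717722  0.05330919]
skirt 391 [ 0.36258567 -0.28738567  0.034633  ] [ 0.33838281 -0.31506087  0.01527916] [ 0.3857097  -0.26489896  0.05330919]
spantop 159 [ 0.56146651 -0.36796626  0.17968076] [ 0.53957368 -0.38175981  0.15000954] [ 0.58397629 -0.35490191  0.1959421 ]
panel 4699 [ 0.55768966 -0.41279634  0.0707801 ] [ 0.44404536 -0.53533451  0.06600762] [ 0.68308996 -0.29456625  0.07399979]
hook 749 [0.53257546 0.15550117 0.15495459] [0.45434065 0.08737256 0.14054605] [0.59182026 0.23518254 0.1680014 ]
red 94 [ 0.45020455 -0.10718028  0.20797224] [ 0.44206895 -0.1166837   0.15239266] [ 0.45949063 -0.09790288  0.21945137]
cells 508 [ 0.60965594 -0.17597144  0.07101335] [ 0.57280072 -0.20624564  0.06028991] [ 0.64268162 -0.13655475  0.07870301]
```

View pics/c1.png

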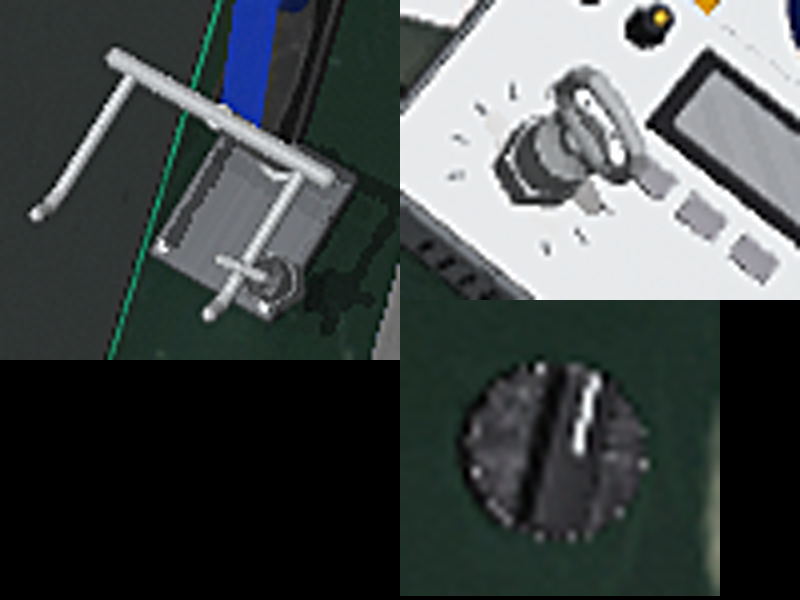

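The crops show the empty hook running from the cross bar at (172.5,199.5) to its tip at (149.5,233.5). The spanner loop runs from about (444,196) to (457,215). The knob's index line runs from (402.5,341/8+285) up to the edge, pointing roughly +x.

Run:
```python
from h import *
z=load('top0');W=world(z);D=np.degrees
def sel(u,v,w,h,lo,hi):
    Q=W[v:v+h,u:u+w].reshape(-1,3);return Q[(Q[:,2]>lo)&(Q[:,2]<hi)]
def pca(Q):
    c=Q.mean(0);U,S,V=np.linalg.svd(Q[:,:2]-c[:2],full_matrices=False);return c,D(np.arctan2(V[0,1],V[0,0]))
Q=sel(395,155,130,120,.066,.074);rc=cv2.minAreaRect(Q[:,:2].astype(np.float32));print('tester',rc);
print('span top',pca(sel(420,180,60,50,.185,.2)), pca(sel(420,180,60,50,.165,.2)))
Q=sel(420,180,60,50,.185,.2);print(len(Q),np.ptp(Q,0),Q.min(0),Q.max(0))
print('knob',pca(sel(380,285,40,37,.042,.056)),cv2.minAreaRect(sel(380,285,40,37,.042,.056)[:,:2].astype(np.float32)),cv2.minEnclosingCircle(sel(380,285,40,37,.018,.056)[:,:2].astype(np.float32)))
a=ray(z,172.5,199.5,.150);b=ray(z,152.5,230.7,.150);e=ray(z,149.5,233.5,.162)
print('hook',a,b,e,D(np.arctan2(*(a-b)[1::-1])),np.linalg.norm((a-e)[:2]))
Q=sel(145,195,24,40,.14,.17);print('hookpts',len(Q),pca(Q));
for i in range(202,234,5):
  m=[(u,W[i,u].round(4)) for u in range(145,180) if .13<W[i,u,2]<.18];print(i,m[0][0],m[-1][0],np.mean([x[1] for x in m],0).round(4))
cb=sel(165,188,62,42,.143,.17);print('all',pca(cb))
a=ray(z,140+110/4,180+52/4,.154);b=ray(z,140+328/4,180+178/4,.154);print('bar',a,b,D(np.arctan2(*(a-b)[1::-1])))
```

```text
tester ((0.5620101094245911, -0.41465920209884644), (0.1965167373418808, 0.1572803258895874), 50.29084396362305)
span top (array([ 0.56125136, -0.36876523,  0.19104636]), np.float64(-150.9326202901222)) (array([ 0.56129113, -0.36823581,  0.1868063 ]), np.float64(-151.07100326061496))
86 [0.03602641 0.02143584 0.01071639] [ 0.54370647 -0.37965956  0.18522571] [ 0.57973288 -0.35822372  0.1959421 ]
knob (array([ 0.36241371, -0.2894756 ,  0.04866733]), np.float64(165.69278573387535)) ((0.3622477650642395, -0.28960666060447693), (0.016606228426098824, 0.04574156552553177), 75.13277435302734) ((0.36204805970191956, -0.28986161947250366), 0.025312628597021103)
hook [0.57681459 0.19156373 0.15      ] [0.51281483 0.22945469 0.15      ] [0.50551489 0.23077531 0.162     ] -30.627588489968318 0.08137072579092403
hookpts 150 (array([0.5349965 , 0.2153149 , 0.15504428]), np.float64(152.62002394062637))
202 169 179 [0.5708 0.1887 0.1542]
207 165 169 [0.5606 0.2009 0.1536]
212 162 166 [0.5506 0.207  0.1525]
217 159 163 [0.5402 0.2122 0.1536]
222 156 160 [0.5301 0.2182 0.1525]
227 154 157 [0.5196 0.222  0.155 ]
232 148 153 [0.5087 0.2299 0.161 ]
all (array([0.55519094, 0.14994475, 0.15468288]), np.float64(-116.86493493747672))
bar [0.58939541 0.20082358 0.154     ] [0.52456383 0.08927344 0.154     ] 59.835368439076554
```

Shaft from the tester fit is (0.561,-0.369), which agrees with the loop top. The loop's y lies at 29°. The hook runs along -30°, with its seat near (0.530,0.217). Moving over the spanner.

Call:
step_arm([
  [[2.6,1.8,0.1],[0,0,8]],
  [[2.6,1.8,0.1],[0,0,8]],
  [[2.6,1.8,0.1],[0,0,8]],
  [[2.6,1.8,0.1],[0,0,8]],
  [[2.6,1.8,0],[0,0,8]],
  [[2.6,1.8,0],[0,0,8]],
  [[2.6,1.8,0],[0,0,8]],
  [[2.6,1.8,0],[0,0,8]],
  [[2.6,1.8,0],[0,0,8]],
  [[2.6,1.8,0],[0,0,8]],
], fingers=1)

```text
clock: 1.1
tool_pos: [0.5402, -0.3782, 0.2423]
eef_rot: [0.596, 0.803, -0.0, -0.0]
contact_force: [-0.0, 0.5, -0.4]
opening: 0.999
finger_force: 0.0
```

```bash
cat >> h.py <<'E'
from scipy.spatial.transform import Rotation as Ro
def st():
    s=r.get_state();M=Ro.from_quat(s['eef_rot']).as_matrix();y=M[:,1]
    print(round(s['clock'],2),'pos',s['tool_pos'].round(4),'yawY',round(np.degrees(np.arctan2(y[1],y[0])),1),'z',M[:,2].round(3),'F',s['contact_force'].round(1),'M',s['moment'].round(2),'op',round(s['opening'],3),s['finger_force'],'q',s['q'].round(2))
E
python3 -c "
from h import *
st()"
```

```text
1.1 pos [ 0.5402 -0.3782  0.2423] yawY 16.9 z [-0.001  0.    -1.   ] F [-0.   0.5 -0.4] M [-0.04 -0.1  -0.01] op 0.999 0.0 q [ 0.82  0.78 -0.56  1.43  0.44  1.06  0.47]
```

Call:
step_arm([
  [[0.7,0.3,0],[0,0,4]],
  [[0.7,0.3,0],[0,0,4]],
  [[0.7,0.3,0],[0,0,4]],
  [[0,0,-1],[0,0,0]],
  [[0,0,-1.8],[0,0,0]],
  [[0,0,-1.8],[0,0,0]],
  [[0,0,-1.8],[0,0,0]],
  [[0,0,-1.8],[0,0,0]],
  [[0,0,-1.4],[0,0,0]],
  [[0,0,0],[0,0,0]],
])

```text
clock: 2.1
tool_pos: [0.5585, -0.3697, 0.1439]
eef_rot: [0.511, 0.859, -0.0, -0.003]
contact_force: [-0.1, 0.4, 0.4]
opening: 1.001
finger_force: 0.0
```

Call:
step_arm([
  [[0,0,0],[0,0,0]],
  [[0,0,0],[0,0,0]],
  [[0,0,0],[0,0,0]],
  [[0,0,0],[0,0,0]],
  [[0,0,0],[0,0,0]],
  [[0,0,0],[0,0,0]],
  [[0,0,0],[0,0,0]],
  [[0,0,0],[0,0,0]],
  [[0,0,0],[0,0,0]],
  [[0,0,0],[0,0,0]],
], fingers=0.3, grip_force=30)

```text
clock: 3.1
tool_pos: [0.561, -0.37, 0.1472]
eef_rot: [0.511, 0.86, 0.0, 0.0]
contact_force: [1.1, 0.1, 3.3]
opening: 0.551
finger_force: 30.0
```

```bash
python3 -c "
from h import *
st()"
```

```text
3.1 pos [ 0.561  -0.37    0.1472] yawY 28.6 z [ 0.001 -0.    -1.   ] F [1.1 0.1 3.3] M [-0.05 -0.13  0.05] op 0.551 29.958268543705344 q [ 0.79  0.91 -0.56  1.48  0.55  0.92  0.57]
```

The fingers closed at about 49 mm, so the loop is gripped. Lifting straight up.

Call:
step_arm([
  [[0,0,0.5],[0,0,0]],
  [[0,0,1],[0,0,0]],
  [[0,0,1.3],[0,0,0]],
  [[0,0,1.5],[0,0,0]],
  [[0,0,1.5],[0,0,0]],
  [[0,0,1.5],[0,0,0]],
  [[0,0,1.5],[0,0,0]],
  [[0,0,1.5],[0,0,0]],
  [[0,0,1],[0,0,0]],
  [[0,0,0],[0,0,0]],
], grip_force=45)

```text
clock: 4.1
tool_pos: [0.5614, -0.3702, 0.2617]
eef_rot: [0.511, 0.86, 0.0, 0.001]
contact_force: [-0.1, 1.0, -0.6]
opening: 0.549
finger_force: 45.0
```

Run:
```python
from h import *
st()
p,d,c=snap('wrist','w1')
z=load('top0');W=world(z)
for u,v in((285,140),(275,60),(265,20),(340,70)):print(u,v,W[v,u].round(3))
```

```text
4.1 pos [ 0.5614 -0.3702  0.2617] yawY 28.6 z [ 0.003 -0.001 -1.   ] F [-0.1  1.  -0.6] M [-0.01 -0.1   0.03] op 0.549 44.981717728078365 q [ 0.81  0.79 -0.61  1.37  0.47  1.13  0.64]
285 140 [ 0.741 -0.029  0.041]
275 60 [ 0.739 -0.037  0.402]
265 20 [ 0.74  -0.033  0.501]
340 70 [ 0.722 -0.136  0.404]
```

View pics/w1.png

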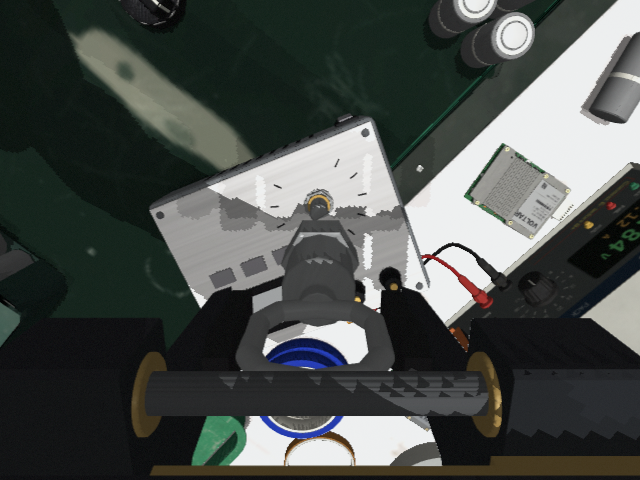

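Spanner is held and clear; the D-shaft shows at (319,200). Carrying it behind the red handle (x≈0.55, lower rim at 0.185).

Call:
step_arm([
  [[-0.1,1.5,0.1],[0,0,1]],
  [[-0.1,2.5,0.1],[0,0,1]],
  [[-0.1,3.2,0.1],[0,0,1]],
  [[-0.1,3.2,0],[0,0,1]],
  [[-0.1,3.2,0],[0,0,1]],
  [[-0.1,3.2,0],[0,0,1]],
  [[-0.1,3.2,0],[0,0,2]],
  [[-0.1,3.2,0],[0,0,2]],
  [[-0.1,3.2,0],[0,0,2]],
  [[-0.1,3.2,0],[0,0,2]],
])

```text
clock: 5.15
tool_pos: [0.5493, -0.0716, 0.2621]
eef_rot: [0.401, 0.916, -0.0, -0.001]
contact_force: [1.1, 0.3, -1.4]
opening: 0.546
finger_force: 45.0
```

Call:
step_arm([
  [[-0.4,3.3,0],[0,0,2]],
  [[-0.4,3.3,0],[0,0,2]],
  [[-0.9,3.3,0],[0,0,2]],
  [[-0.9,3.3,0],[0,0,2]],
  [[-0.9,3.3,0],[0,0,2]],
  [[-0.9,3.3,0],[0,0,2]],
  [[-0.9,3.3,0],[0,0,2]],
  [[-1.0,3.3,0],[0,0,2]],
  [[-1.0,3,0],[0,0,1]],
  [[-0.5,1.6,0],[0,0,0.4]],
])

```text
clock: 6.15
tool_pos: [0.4696, 0.2397, 0.2625]
eef_rot: [0.256, 0.967, 0.001, -0.001]
contact_force: [0.2, -0.1, -0.7]
opening: 0.548
finger_force: 45.0
```

Run:
```python
from h import *
st()
```

```text
6.15 pos [0.4696 0.2397 0.2625] yawY 60.3 z [-0.002  0.002 -1.   ] F [ 0.2 -0.1 -0.7] M [ 0.02 -0.13 -0.  ] op 0.548 44.9820370785892 q [-0.1   0.61 -0.75  1.81  0.51  0.92 -0.03]
```

Call:
step_arm([
  [[0.2,0.4,0],[0,0,0]],
  [[0.2,0.4,-0.5],[0,0,0]],
  [[0.1,0.1,-1.5],[0,0,0]],
  [[0,0,-1.8],[0,0,0]],
  [[0,0,-1.8],[0,0,0]],
  [[0,0,-1.8],[0,0,0]],
  [[0,0,-1.8],[0,0,0]],
  [[0,0,-1.8],[0,0,0]],
  [[0,0,-1.5],[0,0,0]],
  [[0,0,0],[0,0,0]],
])

```text
clock: 7.15
tool_pos: [0.477, 0.2424, 0.1354]
eef_rot: [0.26, 0.966, -0.002, -0.001]
contact_force: [0.2, -0.8, -2.1]
opening: 0.543
finger_force: 45.0
```

Run:
```python
from h import *
st()
p,d,c=snap('wrist','w2');q,_,_=snap('scene','s2')
a=cv2.resize(q[180:300,200:320],(480,480),interpolation=cv2.INTER_CUBIC)
b=cv2.resize(p[:320],(320,160))
H=np.zeros((480,800,3),np.uint8);H[:,:480]=a;H[:240,480:]=cv2.resize(p,(320,240));
t,_,_=snap('top','t2');H[240:480,480:]=cv2.resize(t[160:280,130:290],(320,240))
cv2.imwrite('pics/m2.png',H[:,:,::-1])
```

```text
7.15 pos [0.477  0.2424 0.1354] yawY 59.9 z [-0.004 -0.004 -1.   ] F [ 0.2 -0.8 -2.1] M [-0.02 -0.14 -0.03] op 0.543 44.9828359298408 q [-0.2   0.79 -0.6   1.91  0.7   0.67 -0.2 ]
```

View pics/m2.png

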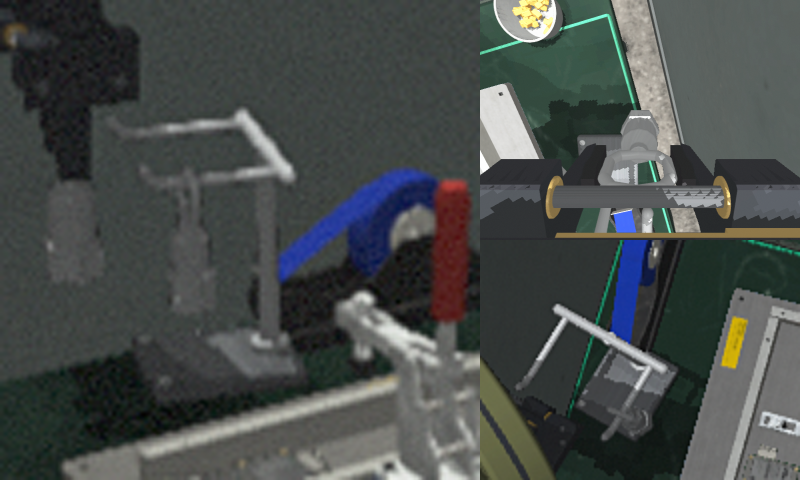

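The composite shows the spanner just outside the hook tip (scene, left) at the right height. Next I'll measure the hook in the wrist depth.

Run:
```python
from h import *
ex=np.array([.866,-.5]);ey=np.array([.5,.866])
for n in('t2','top0','w2','s2'):
  z=load(n);W=world(z).reshape(-1,3);W=W[(z['d'].ravel()>0)]
  s=(W[:,:2]-[.530,.217])@ex;l=(W[:,:2]-[.530,.217])@ey
  print(n)
  for a in range(-40,72,8):
    m=(W[:,2]>.138)&(W[:,2]<.175)&(abs(l)<.02)&(s>a/1e3)&(s<a/1e3+.008)
    if m.sum():print(a,m.sum(),'lat',l[m].mean().round(4),'z',W[m,2].mean().round(4),W[m,2].max().round(4))
z=load('w2');W=world(z).reshape(-1,3);p=np.array([.477,.2424])
s=(W[:,:2]-p)@ex;l=(W[:,:2]-p)@ey
m=(abs(s)<.015)&(abs(l)<.03)&(W[:,2]>.13)&(W[:,2]<.2)
print('loop',m.sum(),np.percentile(W[m,2],[50,90,99]),s[m].mean(),l[m].min(),l[m].max())
z=load('w2');p=z['p'];cv2.imwrite('pics/c3.png',cv2.resize(p[240:480,220:500],(800,600*800//700*600//600) if 0 else (784,600),interpolation=cv2.INTER_CUBIC)[:,:,::-1])
```

```text
t2
-32 17 lat 0.0002 z 0.1629 0.1675
-24 18 lat 0.0006 z 0.1564 0.1596
-16 17 lat 0.0003 z 0.1539 0.1562
-8 16 lat 0.0005 z 0.1543 0.1573
0 17 lat 0.0009 z 0.1531 0.1573
8 17 lat 0.0007 z 0.1536 0.1574
16 17 lat 0.0007 z 0.1539 0.1582
24 15 lat 0.0003 z 0.1549 0.1569
32 17 lat 0.0007 z 0.1538 0.1558
40 16 lat 0.0005 z 0.1536 0.1591
48 33 lat -0.0014 z 0.1536 0.1561
56 72 lat -0.0009 z 0.1551 0.1591
64 3 lat -0.0047 z 0.1499 0.1518
top0
-32 17 lat 0.0005 z 0.162 0.168
-24 17 lat 0.0008 z 0.1561 0.1604
-16 16 lat -0.0002 z 0.1548 0.1575
-8 16 lat 0.0007 z 0.154 0.1575
0 17 lat 0.0007 z 0.1534 0.1567
8 17 lat 0.0009 z 0.1532 0.1563
16 17 lat 0.0009 z 0.1534 0.1564
24 15 lat 0.0006 z 0.1543 0.158
32 17 lat 0.0007 z 0.154 0.1585
40 16 lat 0.0005 z 0.1536 0.1566
48 35 lat -0.0018 z 0.1544 0.1598
56 71 lat -0.0013 z 0.1554 0.1609
64 4 lat -0.0021 z 0.1521 0.1541
w2
-32 456 lat 0.0019 z 0.1609 0.1641
-24 62 lat 0.001 z 0.1536 0.1614
-16 334 lat 0.002 z 0.1522 0.1542
-8 186 lat 0.002 z 0.1518 0.154
s2
-32 8 lat -0.0012 z 0.1582 0.1627
-24 13 lat -0.0017 z 0.1543 0.1618
-16 10 lat -0.0002 z 0.1503 0.1549
-8 10 lat -0.0018 z 0.1516 0.1555
0 9 lat -0.0009 z 0.151 0.154
8 9 lat -0.0009 z 0.1503 0.1536
16 10 lat 0.0007 z 0.1495 0.154
24 9 lat -0.0011 z 0.1515 0.1551
32 9 lat -0.0017 z 0.1509 0.1537
40 9 lat -0.0029 z 0.1505 0.154
48 12 lat -0.002 z 0.1507 0.1532
56 16 lat -0.0016 z 0.1536 0.1565
64 1 lat 0.0088 z 0.153 0.153
loop 10107 [0.15694643 0.17626067 0.17977401] -0.003540058267796392 -0.02999968721566579 0.029996633426917767
```

View pics/c3.png

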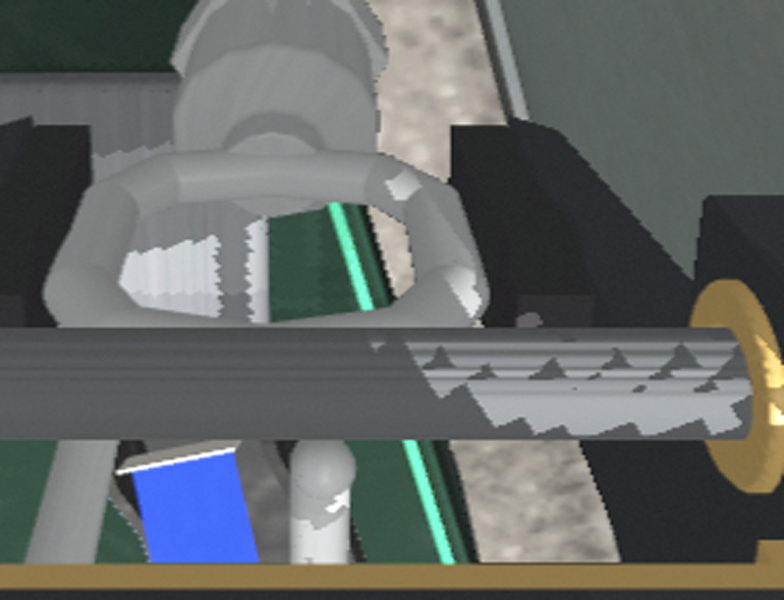

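The hook tip shows just behind the loop, roughly centred. I'll shift about 5 mm sideways and 2 mm up, then feed the hook through the window.

Call:
step_arm([
  [[0.15,0.25,0.1],[0,0,0]],
  [[0.15,0.25,0.1],[0,0,0]],
  [[0,0,0],[0,0,0]],
  [[0.4,-0.23,0],[0,0,0]],
  [[0.6,-0.35,0],[0,0,0]],
  [[0.7,-0.4,0],[0,0,0]],
  [[0.7,-0.4,0],[0,0,0]],
  [[0.7,-0.4,0],[0,0,0]],
  [[0.6,-0.35,0],[0,0,0]],
  [[0,0,0],[0,0,0]],
])

```text
clock: 8.3
tool_pos: [0.5188, 0.2276, 0.1395]
eef_rot: [0.26, 0.966, -0.0, 0.0]
contact_force: [-0.8, -0.3, -1.4]
opening: 0.549
finger_force: 45.0
```

Run:
```python
from h import *
st();s=r.get_state()['tool_pos'];d=s[:2]-[.530,.217];print('s',d@[.866,-.5],'lat',d@[.5,.866])
```

```text
8.3 pos [0.5188 0.2276 0.1395] yawY 59.8 z [ 0.001 -0.    -1.   ] F [-0.8 -0.3 -1.4] M [ 0.04 -0.13  0.04] op 0.549 44.98264001682401 q [-0.14  0.82 -0.62  1.82  0.69  0.73 -0.1 ]
s -0.01497031529485933 lat 0.003601748072383164
```

Call:
step_arm([
  [[0.6,-0.4,0],[0,0,0]],
  [[0.6,-0.4,0],[0,0,0]],
  [[0.2,-0.2,0],[0,0,0]],
  [[0,0,0],[0,0,0]],
  [[0,0,-0.5],[0,0,0]],
  [[0,0,-0.5],[0,0,0]],
  [[0,0,-0.5],[0,0,0]],
  [[0,0,-0.4],[0,0,0]],
  [[0,0,-0.3],[0,0,0]],
  [[0,0,0],[0,0,0]],
])

```text
clock: 9.3
tool_pos: [0.5313, 0.2186, 0.1172]
eef_rot: [0.259, 0.966, -0.0, -0.0]
contact_force: [0.1, 0.2, -2.4]
opening: 0.545
finger_force: 45.0
```

Run:
```python
from h import *
st();s=r.get_state()['tool_pos'];d=s[:2]-[.530,.217];print('s',d@[.866,-.5],'lat',d@[.5,.866])
```

```text
9.3 pos [0.5313 0.2186 0.1172] yawY 60.0 z [-0.001 -0.    -1.   ] F [ 0.1  0.2 -2.4] M [ 0.01 -0.14  0.02] op 0.545 44.98288309201598 q [-0.13  0.85 -0.6   1.81  0.71  0.71 -0.09]
s 0.00032788208889549105 lat 0.0020552355588561314
```

Call:
step_arm([
  [[0,0,-0.1],[0,0,0]],
  [[0,0,-0.1],[0,0,0]],
  [[0,0,-0.1],[0,0,0]],
  [[0,0,0],[0,0,0]],
  [[0,0,0],[0,0,0]],
  [[0,0,0],[0,0,0]],
  [[0,0,0],[0,0,0]],
  [[0,0,0],[0,0,0]],
  [[0,0,0],[0,0,0]],
  [[0,0,0],[0,0,0]],
])

```text
clock: 10.3
tool_pos: [0.5317, 0.2188, 0.1149]
eef_rot: [0.259, 0.966, 0.0, 0.0]
contact_force: [0.1, 0.6, 1.4]
opening: 0.548
finger_force: 45.0
```

Run:
```python
from h import *
st()
```

```text
10.3 pos [0.5317 0.2188 0.1149] yawY 60.0 z [ 0.  0. -1.] F [0.1 0.6 1.4] M [ 0.01 -0.13  0.05] op 0.548 44.96794195845723 q [-0.13  0.86 -0.6   1.81  0.72  0.7  -0.09]
```

The force changed from -2.4 to +1.4 N, so the loop rests on the hook. Releasing gently.

Call:
step_arm([
  [[0,0,0],[0,0,0]],
  [[0,0,0],[0,0,0]],
  [[0,0,0],[0,0,0]],
  [[0,0,0],[0,0,0]],
  [[0,0,0],[0,0,0]],
  [[0,0,0],[0,0,0]],
  [[0,0,0],[0,0,0]],
  [[0,0,0],[0,0,0]],
  [[0,0,0],[0,0,0]],
  [[0,0,0],[0,0,0]],
], fingers=0.85, grip_force=10)

```text
clock: 11.3
tool_pos: [0.5316, 0.2187, 0.1147]
eef_rot: [0.259, 0.966, 0.0, -0.0]
contact_force: [0.8, 0.1, 0.2]
opening: 0.851
finger_force: 0.0
```

Run:
```python
from h import *
st()
p,d,c=snap('wrist','w4');q,_,_=snap('scene','s4')
H=np.zeros((480,800,3),np.uint8);H[:,:480]=cv2.resize(q[180:300,200:320],(480,480),interpolation=cv2.INTER_CUBIC);H[:240,480:]=cv2.resize(p[200:440,180:500],(320,240))
cv2.imwrite('pics/m4.png',H[:,:,::-1])
```

```text
11.3 pos [0.5316 0.2187 0.1147] yawY 60.0 z [ 0.  0. -1.] F [0.8 0.1 0.2] M [ 0.   -0.13 -0.04] op 0.851 0.0 q [-0.13  0.86 -0.6   1.81  0.72  0.7  -0.09]
```

View pics/m4.png

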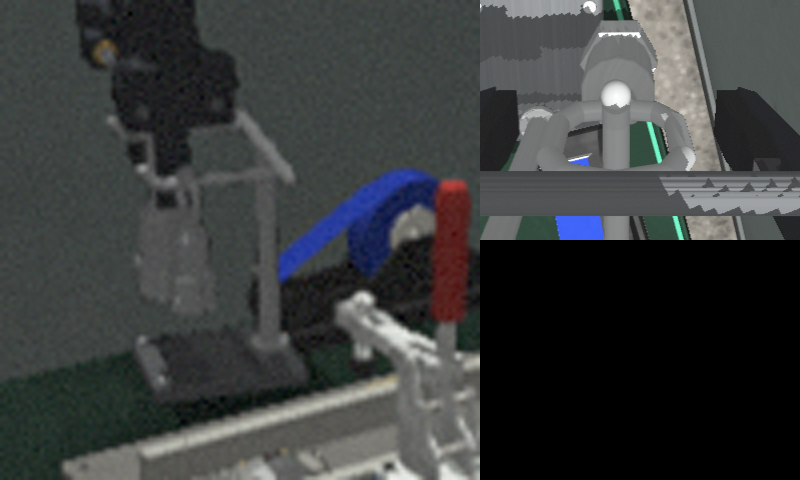

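The spanner hangs free with the hook through its window. Lifting off and heading for the tester.

Call:
step_arm([
  [[0,0,0.5],[0,0,0]],
  [[0,0,1],[0,0,0]],
  [[0,0,1.5],[0,0,0]],
  [[0,0,1.8],[0,0,0]],
  [[0,0,2],[0,0,0]],
  [[0,0,2],[0,0,0]],
  [[0,0,2],[0,0,0]],
  [[0,0,2],[0,0,0]],
  [[0,0,2],[0,0,0]],
  [[0,0,1],[0,0,0]],
])

```text
clock: 12.4
tool_pos: [0.5321, 0.2195, 0.2758]
eef_rot: [0.259, 0.966, 0.001, 0.001]
contact_force: [0.2, -0.1, 0.2]
opening: 0.853
finger_force: 0.0
```

Run:
```python
from h import *
st();s=r.get_state();c=r.calibration('wrist');M=Ro.from_quat(s['eef_rot']).as_matrix()
o=-c['R'].T@c['t'];print('cam in tool',M.T@(o-s['tool_pos']),'axes',(M.T@c['R'].T).round(3))
snap('top','t5');z=load('t5');W=world(z).reshape(-1,3);m=(abs(W[:,2]-.108)<.0)|((abs(W[:,0]-.532)<.025)&(abs(W[:,1]-.218)<.03)&(W[:,2]>.157)&(W[:,2]<.17));print('loop top',m.sum(),W[m].mean(0))
z=load('top0');p=z['p']
snap
```

```text
12.4 pos [0.5321 0.2195 0.2758] yawY 60.0 z [ 0.003  0.002 -1.   ] F [ 0.2 -0.1  0.2] M [ 0.01 -0.13 -0.01] op 0.853 0.0 q [-0.04  0.66 -0.75  1.66  0.51  1.02  0.09]
cam in tool [ 7.33222993e-02 -1.34637224e-04 -1.44987940e-01] axes [[ 0.001 -0.958 -0.285]
 [ 1.     0.001 -0.   ]
 [ 0.    -0.285  0.958]]
loop top 3 [0.52250361 0.20149131 0.15782429]
```

Call:
step_arm([
  [[0.1,-1.5,0],[0,0,0]],
  [[0.1,-2.8,0],[0,0,0]],
  [[0.1,-3.2,0],[0,0,0]],
  [[0.1,-3.2,0],[0,0,0]],
  [[0.2,-3.2,0],[0,0,0]],
  [[0.2,-3.2,0],[0,0,0]],
  [[0.2,-3.2,0],[0,0,0]],
  [[0.2,-3.2,0],[0,0,0]],
  [[0.2,-3.2,0],[0,0,0]],
  [[0.2,-3.2,0],[0,0,0]],
])

```text
clock: 13.45
tool_pos: [0.5462, -0.0832, 0.2715]
eef_rot: [0.259, 0.966, -0.001, -0.001]
contact_force: [0.3, -0.1, 0.1]
opening: 0.846
finger_force: 0.0
```

Call:
step_arm([
  [[0.2,-3.2,0],[0,0,-1]],
  [[0.2,-3.2,0],[0,0,-1]],
  [[0.2,-3.2,0],[0,0,-1]],
  [[0.2,-3.2,0],[0,0,-1]],
  [[0.2,-3.2,-0.5],[0,0,-1]],
  [[0.2,-3.2,-1.5],[0,0,-1]],
  [[0.1,-3.2,-1.5],[0,0,-2]],
  [[0.1,-3,-1.5],[0,0,-2]],
  [[0,-2,-1.3],[0,0,0]],
  [[0,0,0],[0,0,0]],
])

```text
clock: 14.45
tool_pos: [0.5582, -0.3582, 0.2062]
eef_rot: [0.345, 0.939, -0.001, -0.003]
contact_force: [-1.3, 0.3, -0.2]
opening: 0.852
finger_force: 0.0
```

Run:
```python
from h import *
st();p,d,c=snap('wrist','w6');z=load('w6');st()
f,cx,cy=z['k'];X=z['R']@np.array([.5613,-.3687,.104])+z['t'];u,v=int(f*X[0]/X[2]+cx),int(f*X[1]/X[2]+cy);print(u,v)
v0=max(0,v-50);u0=u-65
a=cv2.resize(p[v0:v0+100,u0:u0+130],(780,600),interpolation=cv2.INTER_CUBIC);print(u0,v0)
cv2.imwrite('pics/c6.png',a[:,:,::-1])
snap('top','t6');z=load('t6');W=world(z).reshape(-1,3)
for n,C,lo in(('loop',(.532,.218),.1575),('shaft',(.5613,-.3687),.09)):
  m=(abs(W[:,0]-C[0])<.03)&(abs(W[:,1]-C[1])<.03)&(W[:,2]>lo)&(W[:,2]<.17);print(n,m.sum(),W[m].mean(0))
```

```text
14.45 pos [ 0.5582 -0.3582  0.2062] yawY 49.7 z [-0.006  0.    -1.   ] F [-1.3  0.3 -0.2] M [ 0.   -0.1  -0.01] op 0.852 0.0 q [ 0.84  0.85 -0.69  1.45  0.59  1.05  0.89]
14.5 pos [ 0.5599 -0.355   0.2079] yawY 49.9 z [-0.003  0.002 -1.   ] F [-0.2  0.3  0.7] M [ 0.01 -0.12  0.02] op 0.853 0.0 q [ 0.84  0.85 -0.69  1.45  0.59  1.05  0.89]
307 250
242 200
loop 81 [0.5256205  0.22036742 0.16067532]
shaft 37 [ 0.56028482 -0.36738874  0.10177441]
```

View pics/c6.png

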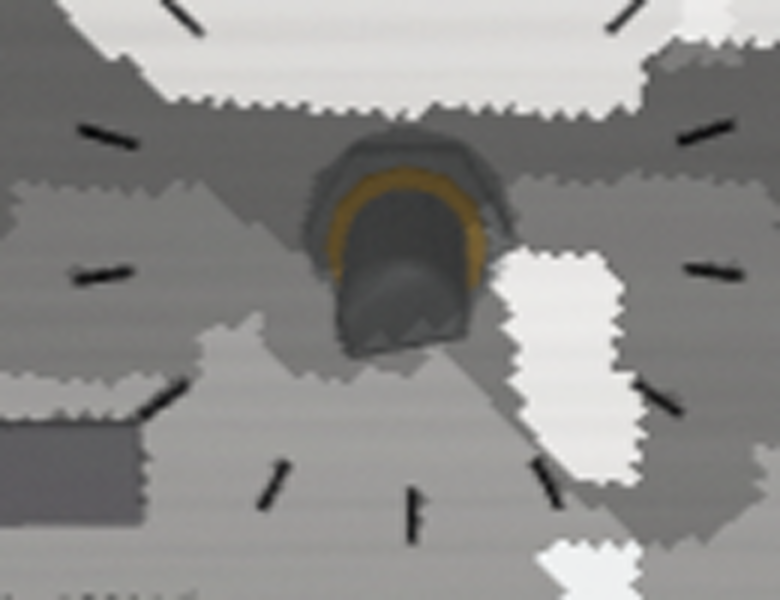

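The shaft's flat edge runs from crop (350,352) to (468,335), which is image (300.3,258.7) to (320,255.8). The end's back arc is near (405,255).

Run:
```python
from h import *
z=load('w6');P=lambda a,b,h:ray(z,242+a/6,200+b/6,h)
a=P(350,352,.1035);b=P(468,335,.1035);d=b-a;print(a,b,np.linalg.norm(d))
ang=np.degrees(np.arctan2(d[1],d[0]));print('flat dir',ang,'normal',ang-90,ang+90)
m=(a+b)/2
for s in(-1,1):
  t=np.radians(ang+90*s);print(s*90+ang,m-np.array([np.cos(t),np.sin(t),0])*.0035)
# side lines: left/right
print('left/right mid',P(338,285,.104),P(470,285,.104))
# tester x from panel dial marks opp: bottom mark (412,515) 
print('mark dirs',P(412,515,.07)-P(405,235,.078))
W=world(z);m=(abs(W[...,2]-.1035)<.004)&(np.hypot(W[...,0]-.5613,W[...,1]+.3687)<.012);q=W[m];print(m.sum(),q.mean(0),q[:,2].max())
rc=cv2.minAreaRect(q[:,:2].astype(np.float32));print(rc)
cir=cv2.minEnclosingCircle(q[:,:2].astype(np.float32));print(cir)
```

```text
[ 0.56292236 -0.37570708  0.1035    ] [ 0.56936321 -0.365202    0.1035    ] 0.012322386784406373
flat dir 58.4867762269778 normal -31.513223773022197 148.4867762269778
-31.513223773022197 [ 0.56315897 -0.36862511  0.1035    ]
148.4867762269778 [ 0.56912661 -0.37228397  0.1035    ]
left/right mid [ 0.55652364 -0.371768    0.104     ] [ 0.56523083 -0.361456    0.104     ]
mark dirs [ 0.02884125 -0.02374866 -0.008     ]
319 [ 0.5620984  -0.3685692   0.10248465] 0.10467744621860758
((0.5619745850563049, -0.3687199652194977), (0.013832686468958855, 0.010734320618212223), 61.81026077270508)
((0.5631794929504395, -0.36936575174331665), 0.007087801117449999)
```

Shaft: axis ≈ (0.563,-0.369), x direction ≈ -30°, flat length 12.3 mm against 12.1 mm expected. Next the knob.

Call:
step_arm([
  [[-2,0.6,0],[0,0,2.5]],
  [[-2.3,0.8,0],[0,0,3]],
  [[-2.3,0.8,0],[0,0,3]],
  [[-2.3,0.8,0],[0,0,3]],
  [[-2.3,0.8,-0.5],[0,0,3]],
  [[-2.3,0.8,-0.5],[0,0,3]],
  [[-2.3,0.8,-0.8],[0,0,3]],
  [[-2.3,0.8,-0.8],[0,0,3]],
  [[-1.8,0.6,-0.6],[0,0,2]],
  [[0,0,0],[0,0,0]],
], fingers=0.7)

```text
clock: 15.55
tool_pos: [0.3602, -0.2839, 0.1782]
eef_rot: [0.124, 0.992, 0.0, -0.002]
contact_force: [0.7, -0.1, 0.2]
opening: 0.701
finger_force: 0.0
```

Run:
```python
from h import *
st();p,d,c=snap('wrist','w7');z=load('w7');st()
f,cx,cy=z['k'];X=z['R']@np.array([.362,-.2895,.048])+z['t'];u,v=int(f*X[0]/X[2]+cx),int(f*X[1]/X[2]+cy);print(u,v)
W=world(z);n=np.hypot(W[...,0]-.362,W[...,1]+.2895)<.035
q=W[n&(W[...,2]>.042)&(W[...,2]<.055)];print('bar',len(q),q.mean(0),cv2.minAreaRect(q[:,:2].astype(np.float32)))
q=W[n&(W[...,2]>.020)&(W[...,2]<.028)];print('skirt',len(q),q.mean(0),cv2.minEnclosingCircle(q[:,:2].astype(np.float32)))
P=p.astype(int);w=n&(W[...,2]>.03)&(P.min(2)>150);print('white',w.sum(),W[w].mean(0))
u0,v0=u-80,max(0,min(480-120,v-60));print(u0,v0)
cv2.imwrite('pics/c7.png',cv2.resize(p[v0:v0+120,u0:u0+160],(800,600),interpolation=cv2.INTER_CUBIC)[:,:,::-1])
```

```text
15.55 pos [ 0.3602 -0.2839  0.1782] yawY 75.7 z [-0.003  0.001 -1.   ] F [ 0.7 -0.1  0.2] M [ 0.04 -0.09 -0.04] op 0.701 0.0 q [ 1.05  0.69 -0.79  2.09  0.79  0.69  1.06]
15.6 pos [ 0.3626 -0.2848  0.1786] yawY 75.6 z [ 0. -0. -1.] F [ 1.3 -0.2  0.6] M [ 0.05 -0.13 -0.04] op 0.703 0.0 q [ 1.05  0.69 -0.79  2.09  0.78  0.69  1.06]
309 228
bar 1528 [ 0.36231217 -0.28964534  0.04674798] ((0.36330270767211914, -0.2900320887565613), (0.01598767563700676, 0.04624270647764206), 74.51103973388672)
skirt 2122 [ 0.36158641 -0.28944359  0.0228821 ] ((0.3631376624107361, -0.29005110263824463), 0.025368498638272285)
white 890 [ 0.34701194 -0.27859479  0.22870209]
229 168
```

View pics/c7.png

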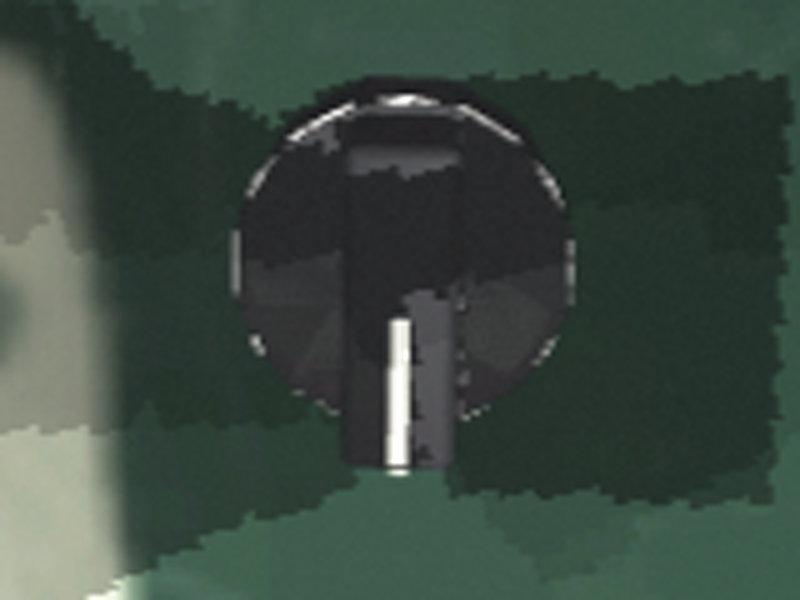

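The knob sits bar-up with its index pointing image-down (world ≈ -15°). Both fits agree: axis (0.3632,-0.2900), bar 16×46 mm. Descending.

Call:
step_arm([
  [[0.05,-0.25,0],[0,0,-1]],
  [[0,-0.25,-1],[0,0,0]],
  [[0,0,-2.4],[0,0,0]],
  [[0,0,-2.6],[0,0,0]],
  [[0,0,-2.6],[0,0,0]],
  [[0,0,-2.6],[0,0,0]],
  [[0,0,-2],[0,0,0]],
  [[0,0,-1],[0,0,0]],
  [[0,0,-0.6],[0,0,0]],
  [[0,0,0],[0,0,0]],
])

```text
clock: 16.6
tool_pos: [0.3638, -0.291, 0.0285]
eef_rot: [0.135, 0.991, 0.0, -0.0]
contact_force: [0.1, -0.5, 0.9]
opening: 0.702
finger_force: 0.0
```

Run:
```python
from h import *
r.snapshot('top');st()
```

```text
16.65 pos [ 0.3638 -0.2912  0.029 ] yawY 74.5 z [ 0.  0. -1.] F [-0.5 -0.6 -0.6] M [ 0.03 -0.11  0.02] op 0.702 0.0 q [ 0.84  0.92 -0.43  2.16  1.29  0.36  0.6 ]
```

Call:
step_arm([
  [[-0.05,0.1,-0.1],[0,0,0]],
  [[0,0,-0.1],[0,0,0]],
  [[0,0,0],[0,0,0]],
  [[0,0,0],[0,0,0]],
  [[0,0,0],[0,0,0]],
  [[0,0,0],[0,0,0]],
  [[0,0,0],[0,0,0]],
  [[0,0,0],[0,0,0]],
  [[0,0,0],[0,0,0]],
  [[0,0,0],[0,0,0]],
], fingers=0, grip_force=40)

```text
clock: 17.65
tool_pos: [0.3627, -0.2903, 0.0278]
eef_rot: [0.135, 0.991, -0.0, 0.0]
contact_force: [-0.8, 0.7, 2.3]
opening: 0.177
finger_force: 40.0
```

Call:
step_arm([
  [[0,0,0],[0,0,0]],
  [[0,0,0.4],[0,0,0]],
  [[0,0,0.8],[0,0,0]],
  [[0,0,1.5],[0,0,0]],
  [[0,0,2],[0,0,0]],
  [[0,0,2],[0,0,0]],
  [[0,0,2.4],[0,0,0]],
  [[0,0,2.4],[0,0,0]],
  [[0,0,2],[0,0,0]],
  [[0,0,0],[0,0,0]],
])

```text
clock: 18.65
tool_pos: [0.3636, -0.2907, 0.1647]
eef_rot: [0.135, 0.991, -0.001, 0.002]
contact_force: [0.6, -0.7, -0.6]
opening: 0.178
finger_force: 40.0
```

Run:
```python
from h import *
snap('top','t9');st();snap('wrist','w9');st()
```

```text
18.7 pos [ 0.3629 -0.2906  0.1635] yawY 74.4 z [ 0.002 -0.001 -1.   ] F [-0.9  1.1 -0.2] M [ 0.02 -0.1  -0.06] op 0.179 39.999735625460744 q [ 1.03  0.71 -0.74  2.1   0.81  0.65  1.03]
18.75 pos [ 0.3623 -0.2905  0.1627] yawY 74.4 z [-0. -0. -1.] F [-0.6  0.4 -0.3] M [ 0.07 -0.13  0.04] op 0.178 39.99990147538483 q [ 1.03  0.71 -0.74  2.1   0.81  0.65  1.03]
```

The knob is gripped (15.7 mm) and lifted. Carrying it over the shaft, turning -14.4°.

Call:
step_arm([
  [[1.5,-0.6,0],[0,0,-1.4]],
  [[2.3,-0.9,0],[0,0,-2]],
  [[2.5,-1,0],[0,0,-2]],
  [[2.5,-1,0],[0,0,-2]],
  [[2.5,-1,0],[0,0,-2]],
  [[2.5,-1,0],[0,0,-2]],
  [[2.5,-1,0],[0,0,-2]],
  [[2.2,-0.8,0],[0,0,-1]],
  [[1.5,-0.55,0],[0,0,0]],
  [[0,0,0],[0,0,0]],
])

```text
clock: 19.75
tool_pos: [0.5638, -0.3683, 0.1606]
eef_rot: [0.258, 0.966, 0.0, -0.0]
contact_force: [-0.4, 1.3, -0.9]
opening: 0.177
finger_force: 40.0
```

Run:
```python
from h import *
r.snapshot('top');snap('wrist','w10');st()
z=load('w10');cv2.imwrite('pics/c10.png',z['p'][:,:,::-1])
```

```text
19.85 pos [ 0.5615 -0.3681  0.161 ] yawY 60.1 z [-0.003  0.001 -1.   ] F [-0.8 -0.3 -0.6] M [ 0.04 -0.12  0.01] op 0.176 39.99985230155289 q [ 0.85  0.92 -0.7   1.46  0.65  1.    1.04]
```

View pics/c10.png

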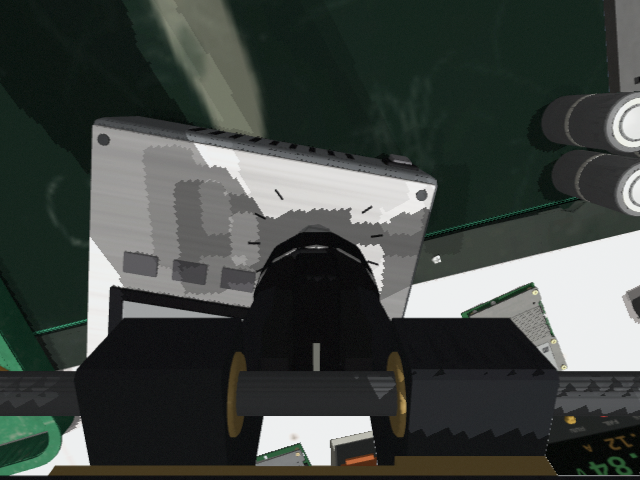

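The knob is held level with its index on the correct side. Descending to just above the shaft end.

Call:
step_arm([
  [[0,0,-0.5],[0,0,0]],
  [[0,0,-0.7],[0,0,0]],
  [[0,0,-0.7],[0,0,0]],
  [[0,0,-0.4],[0,0,0]],
  [[0,0,0],[0,0,0]],
  [[0,0,0],[0,0,0]],
  [[0,0,0],[0,0,0]],
  [[0,0,0],[0,0,0]],
  [[0,0,0],[0,0,0]],
  [[0,0,0],[0,0,0]],
])

```text
clock: 20.85
tool_pos: [0.5627, -0.3688, 0.1399]
eef_rot: [0.258, 0.966, 0.0, 0.0]
contact_force: [0.6, 0.3, -0.4]
opening: 0.18
finger_force: 40.0
```

Run:
```python
from h import *
for i in range(4): r.snapshot('top');st()
```

```text
20.9 pos [ 0.5627 -0.3688  0.1398] yawY 60.1 z [ 0. -0. -1.] F [ 0.2 -0.7 -0.4] M [-0.07 -0.1   0.03] op 0.179 39.99997031874955 q [ 0.85  0.95 -0.68  1.48  0.67  0.96  1.02]
20.95 pos [ 0.5626 -0.3688  0.1398] yawY 60.1 z [ 0.  0. -1.] F [ 0.3 -0.6 -0.7] M [ 0.03 -0.1   0.01] op 0.179 39.999938774853945 q [ 0.85  0.95 -0.68  1.48  0.67  0.96  1.02]
21.0 pos [ 0.5626 -0.3688  0.1398] yawY 60.1 z [ 0. -0. -1.] F [0.5 0.3 0.3] M [ 0.01 -0.15 -0.01] op 0.178 39.99981022439897 q [ 0.85  0.95 -0.68  1.48  0.67  0.96  1.02]
21.05 pos [ 0.5626 -0.3688  0.1398] yawY 60.1 z [ 0.  0. -1.] F [-0.2  0.1 -0.7] M [ 0.01 -0.13 -0.  ] op 0.179 39.999838918447495 q [ 0.85  0.95 -0.68  1.48  0.67  0.96  1.02]
```

Call:
step_arm([
  [[0,0,-0.2],[0,0,0]],
  [[0,0,-0.2],[0,0,0]],
  [[0,0,-0.2],[0,0,0]],
  [[0,0,-0.2],[0,0,0]],
  [[0,0,-0.2],[0,0,0]],
  [[0,0,-0.1],[0,0,0]],
  [[0,0,-0.1],[0,0,0]],
  [[0,0,0],[0,0,0]],
  [[0,0,0],[0,0,0]],
  [[0,0,0],[0,0,0]],
])

```text
clock: 22.05
tool_pos: [0.5627, -0.3688, 0.1278]
eef_rot: [0.258, 0.966, 0.0, 0.0]
contact_force: [0.8, 0.2, -0.8]
opening: 0.178
finger_force: 40.0
```

Run:
```python
from h import *
st()
```

```text
22.05 pos [ 0.5627 -0.3688  0.1278] yawY 60.1 z [ 0.  0. -1.] F [ 0.8  0.2 -0.8] M [ 0.05 -0.16  0.05] op 0.178 39.999776501208544 q [ 0.84  0.96 -0.68  1.48  0.68  0.94  1.01]
```

The underside is 4 mm below the shaft end and there is no force, so the knob is engaged. Continuing down.

Call:
step_arm([
  [[0,0,-0.2],[0,0,0]],
  [[0,0,-0.2],[0,0,0]],
  [[0,0,-0.2],[0,0,0]],
  [[0,0,-0.2],[0,0,0]],
  [[0,0,-0.2],[0,0,0]],
  [[0,0,-0.2],[0,0,0]],
  [[0,0,-0.1],[0,0,0]],
  [[0,0,0],[0,0,0]],
  [[0,0,0],[0,0,0]],
  [[0,0,0],[0,0,0]],
])

```text
clock: 23.05
tool_pos: [0.5627, -0.3688, 0.1149]
eef_rot: [0.258, 0.966, 0.0, 0.0]
contact_force: [0.3, 0.1, -0.2]
opening: 0.179
finger_force: 40.0
```

Run:
```python
from h import *
st()
```

```text
23.05 pos [ 0.5627 -0.3688  0.1149] yawY 60.1 z [ 0. -0. -1.] F [ 0.3  0.1 -0.2] M [-0.   -0.11  0.01] op 0.179 39.999940088018775 q [ 0.84  0.98 -0.67  1.49  0.7   0.92  1.  ]
```

Smooth so far. Pressing in against the spring in small steps.

Call:
step_arm([
  [[0,0,-0.1],[0,0,0]],
  [[0,0,-0.1],[0,0,0]],
  [[0,0,-0.1],[0,0,0]],
  [[0,0,-0.1],[0,0,0]],
  [[0,0,-0.1],[0,0,0]],
  [[0,0,0],[0,0,0]],
  [[0,0,0],[0,0,0]],
  [[0,0,0],[0,0,0]],
  [[0,0,0],[0,0,0]],
  [[0,0,0],[0,0,0]],
])

```text
clock: 24.05
tool_pos: [0.5627, -0.3688, 0.1098]
eef_rot: [0.258, 0.966, 0.0, 0.0]
contact_force: [-0.8, 0.1, 2.1]
opening: 0.175
finger_force: 40.0
```

Run:
```python
from h import *
st()
```

```text
24.05 pos [ 0.5627 -0.3688  0.1098] yawY 60.1 z [ 0.  0. -1.] F [-0.8  0.1  2.1] M [0.08 0.11 0.01] op 0.175 40.00083390623331 q [ 0.84  0.98 -0.66  1.49  0.7   0.91  1.  ]
```

Call:
step_arm([
  [[0,0,-0.1],[0,0,0]],
  [[0,0,-0.1],[0,0,0]],
  [[0,0,-0.1],[0,0,0]],
  [[0,0,-0.1],[0,0,0]],
  [[0,0,-0.1],[0,0,0]],
  [[0,0,0],[0,0,0]],
  [[0,0,0],[0,0,0]],
  [[0,0,0],[0,0,0]],
  [[0,0,0],[0,0,0]],
  [[0,0,0],[0,0,0]],
], grip_force=55)

```text
clock: 25.05
tool_pos: [0.5629, -0.3689, 0.1066]
eef_rot: [0.258, 0.966, -0.0, 0.0]
contact_force: [-3.7, 0.8, 13.6]
opening: 0.174
finger_force: 55.0
```

Run:
```python
from h import *
st()
```

```text
25.05 pos [ 0.5629 -0.3689  0.1066] yawY 60.1 z [ 0.001 -0.001 -1.   ] F [-3.7  0.8 13.6] M [0.3  0.83 0.02] op 0.174 55.00422175973654 q [ 0.84  0.99 -0.66  1.5   0.71  0.91  1.  ]
```

The force is 13.6 N at z=0.1066, which is the predicted stop height. I'll press slightly more to confirm it's the stop, and look.

Call:
step_arm([
  [[0,0,-0.1],[0,0,0]],
  [[0,0,-0.1],[0,0,0]],
  [[0,0,0],[0,0,0]],
  [[0,0,0],[0,0,0]],
  [[0,0,0],[0,0,0]],
  [[0,0,0],[0,0,0]],
  [[0,0,0],[0,0,0]],
  [[0,0,0],[0,0,0]],
  [[0,0,0],[0,0,0]],
  [[0,0,0],[0,0,0]],
])

```text
clock: 26.05
tool_pos: [0.5631, -0.369, 0.1064]
eef_rot: [0.258, 0.966, -0.001, 0.001]
contact_force: [-7.7, 2.5, 24.2]
opening: 0.174
finger_force: 55.0
```

Run:
```python
from h import *
st()
snap('wrist','w12');snap('scene','s12');snap('top','t12')
a=load('s12')['p'];b=load('w12')['p'];c=load('t12')['p']
H=np.zeros((600,800,3),np.uint8);H[:300,:400]=cv2.resize(a[270:360,400:520],(400,300),interpolation=cv2.INTER_CUBIC);H[:300,400:]=cv2.resize(b,(400,300));H[300:,:400]=cv2.resize(a[180:300,200:360],(400,300),interpolation=cv2.INTER_CUBIC);H[300:,400:]=cv2.resize(c[160:310,140:340],(400,300),interpolation=cv2.INTER_CUBIC)
cv2.imwrite('pics/m12.png',H[:,:,::-1])
W=world(load('w12'));q=W[np.hypot(W[...,0]-.563,W[...,1]+.369)<.03]
q=q[(q[:,2]>.08)&(q[:,2]<.14)];print(np.histogram(q[:,2],bins=np.arange(.08,.14,.002)))
```

```text
26.05 pos [ 0.5631 -0.369   0.1064] yawY 60.0 z [ 0.001 -0.002 -1.   ] F [-7.7  2.5 24.2] M [ 0.51  1.55 -0.01] op 0.174 55.00713402405381 q [ 0.84  0.99 -0.66  1.5   0.71  0.91  1.  ]
(array([ 128,  126,  148,  139,  153,  148,  145,  155,  102,  205, 1882,
        461,  141,  182,  222,  263,  249,  295,  266,  333,  333,  482,
       4037, 1110,  399,  349,  293,  307,  301,  297]), array([0.08 , 0.082, 0.084, 0.086, 0.088, 0.09 , 0.092, 0.094, 0.096,
       0.098, 0.1  , 0.102, 0.104, 0.106, 0.108, 0.11 , 0.112, 0.114,
       0.116, 0.118, 0.12 , 0.122, 0.124, 0.126, 0.128, 0.13 , 0.132,
       0.134, 0.136, 0.138, 0.14 ]))
```

View pics/m12.png

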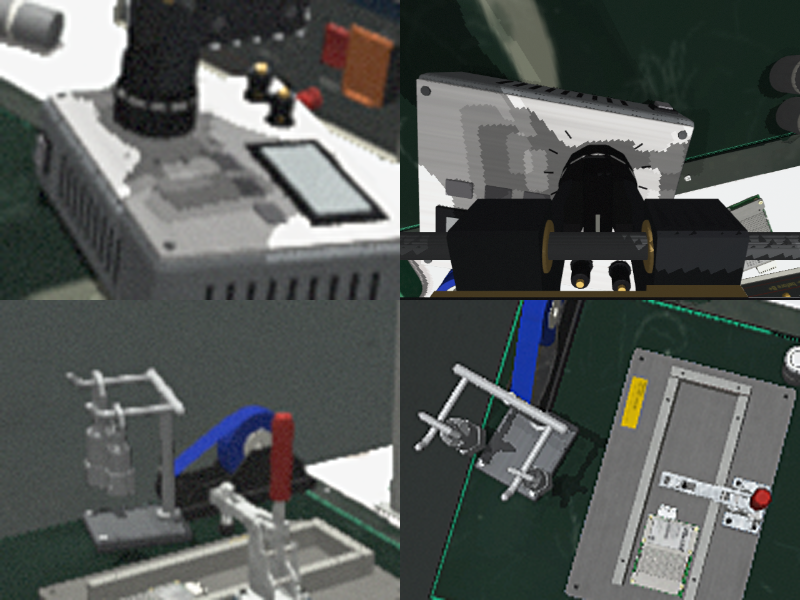

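The bottom panels show the spanner hanging on the empty hook. The knob is fully on: its skirt top is at about 0.102, and an extra 10 N moved it only 0.2 mm, so it's hard on the stop. Handing in.

```bash
python3 -c "
from h import *
st();print(r.finish_job())"
```

```text
26.2 pos [ 0.5631 -0.3689  0.1064] yawY 60.1 z [ 0.001 -0.002 -1.   ] F [-7.9  2.2 24.2] M [0.45 1.5  0.01] op 0.176 55.00726679340005 q [ 0.84  0.99 -0.66  1.5   0.71  0.91  1.  ]
the job is handed in; nothing more can be done
None
```

I handed the job in at 26.2 s: the spanner hangs on the empty hook, and the knob is fully on the D-shaft and held pressed against its stop with about 24 N; I saw no sign of the cells being touched, though I didn't check them at the end, and no verdict came back.

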